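# Load the water filter cartridge and clamp it home

### The arm

A 7-joint arm with a two-finger parallel gripper is mounted at the origin on the work surface. World frame = base frame: x ahead of the robot, y to its left, z up, the work surface at z = 0. Lengths are in m, angles in rad, forces in N, time in s.
With the tool pointing down it reaches from about 0.4 to 0.925 m from the base axis. Payload 4.1 kg.
Tool frame: the origin (TCP) lies midway between the tips of the shut fingers; the grasp point (between the pads) lies env.pinch_z behind it (env.pinch_z is the distance from the TCP to the grasp point, in m); z points along the fingers, y is the line along which they close (so a half turn about z gives the same grasp; the last joint's range is limited). The gripper opens to 85 mm and grips with 20 to 120 N. Pads are 22 mm wide; open, the fingers measure 114 mm over their backs; the gripper's body (76 mm by 85 mm) begins 54 mm behind the grasp point. The pads swing forward as they close: fully open they stand 13 mm farther back than shut.
Start: joints at [-1.273, 0.398, 0.045, 1.537, -0.019, 1.207, -0.051], TCP at [0.251, 0.6, 0.231] pointing down, gripper open.
Joint ranges: [-2.82, 2.82], [-0.49, 2.23], [-1.37, 1.46], [0, 2.46], [-1.36, 4.5], [0.23, 2], [-2.94, 2.94]. Speed limits (rad/s): [2.57, 2.57, 3.14, 3.14, 3.14, 3.14, 3.14].

### API

Orientations are given as a 3x3 rotation matrix whose columns are the frame's x, y, z axes.
In Python, from cell import env, camera, get_calibration, ticket gives the robot as it stands.
- The arm moves only by the tool drive_tool, never from a script. Its arguments are lists of equal length, an entry for each row: "angular": the turn, a rotation vector about the tool's x, y, z normalised to -1 to 1, where 1 is 5 degrees, a list of three; "delta_pos": the shift along the tool's x, y, z normalised to -1 to 1, where 1 is 20 mm, a list of three; "fingers": the closure, from 0 (fully open) to 1 (shut). In form: {"angular": [[ax, ay, az], ...], "delta_pos": [[dx, dy, dz], ...], "fingers": [fingers, ...]}. A call has 1 to 5 rows; each row shifts and turns the commanded pose from where the row before left it, along the tool's axes as they then stand; what a row does not reach is not made up. A row lasts 1/8 s, in which the tool goes at most 62.5 mm and 10.7 degrees, less where a joint would pass 70% of its speed; a pose out of reach is approached as far as the arm can. A call with a number of a shift or a turn outside -1 to 1 is refused whole. A call with a gripper value outside its range is refused whole. The fingers move at their own pace and stop on an object; "force" is the grip in N (left out, the last holds). Time passes only in rows, so rows that do not move let the fingers close. It gives the time, the measured TCP pose, the force, the opening and the grip force at its end, in the units of the state.
- env.observe(): the state, without advancing time (a new reading comes with each control period).
- camera(name): name is "scene" or "top" or "wrist"; returns the picture (420x560x3 uint8, blue, green, red); there is no depth.
- get_calibration(name): a dict with "intrinsics" (3x3 intrinsics, pixels), "cam_to_world" (4x4, takes a point from camera to world coordinates). Camera axes: x right, y down, z forward; pixel columns grow to the right and rows downward; lengths in m; the calibration is good to about 2 mm. The wrist camera is an equidistant fisheye: a pixel r from the principal point sees the ray r / f radians off the axis. A picture is of the moment at which its call begins: read the wrist's pose just before it. get_calibration takes no time and is no camera call; for the wrist camera it gives the pose at the moment of the call.
- ticket.job_done(): hands the job in; it is judged then, once.
The state is a dict: "time": time; "joint_pos": joint angles; "joint_vel": joint speeds; "effort": joint torques, N m; "tcp_pos": TCP position; "tool_rot": TCP orientation; "wrist_force": force on the tool from outside, world axes, zero at the start; "ft_torque": the same for the moment, N m; "gripper_width": opening from 0.0 (shut) to 1.0 (fully open); "gripper_force": force on a finger pad.
Only numpy, scipy, OpenCV 4.12 (cv2) and the standard library are available. Lean on these libraries where they do the work, as an engineer would, in place of code of your own. Each camera call takes 0.05 s, during which the arm holds its last target. There are 200 camera calls.

### The job

The water filter needs its new cartridge: lay the white cartridge in the blue cradle of the filter stand, upright with its blue neck in the notch at the hinge end, while the clamp is still open. Then swing the red-handled clamp over and press it fully shut so that it drives the cartridge home against the sprung seat, and let go. Leave the pot, the bottle and the brush where they are.

Things in the scene. Friction and masses are not known exactly. Their poses are not given: they have to be found in the camera images.
- cartridge: Loose white box-shaped water filter cartridge, 110 x 46 x 50 mm (x, y, z), about 0.25 kg, with a blue band and blue round neck (22 mm diameter, 20 mm long, 25 mm above the underside) at its +x end, grey ribs at its -x end. Starts upright on the table. Origin: centre of the underside of the box; x points to the neck, z up. Grip it across its 46 mm width.
- neck_tip (a point): Centre of the free end of the cartridge's neck, 75 mm towards +x from the cartridge's origin and 25 mm above its underside; same axes as the cartridge.
- stand: Filter stand, fixed: grey base plate 250 x 110 x 12 mm with a blue cradle. Origin: on the table below the cradle's centre; x along the cradle to the hinge end, z up; yaw within 0.3 rad. Pocket 118 mm long (x), 54 mm wide (y): four corner guides at x = +-32 to 54 mm, 56 mm high plus lips flared outward up to 69 mm; between them both sides are open down to the base plate, room for fingers.
- notch (a point): Middle of the notch at the cradle's +x (hinge) end, 63 mm from the stand's origin, 45 mm above the table: a gap 34 mm wide, open upwards, between two blue posts 72 mm high; the neck goes down into it. The cradle's other end is a solid wall 55 mm high, so the cartridge fits one way round only.
- home (a point): Where the cartridge's origin must end: above the stand's origin, 20 mm above the table, same axes as the stand. A black sprung seat (96 x 34 mm) holds a freshly laid cartridge 14 mm higher (its underside 34 mm above the table). The seat starts to yield at about 4 N and takes 9 N for 14 mm; only the shut clamp keeps the cartridge home.
- clamp (a joint): Hinge angle of the clamp, rad: 0 = fully shut (level over the cradle, pointing to the stand's -x), growing as it opens upward; 1.57 = upright, 2.0 = stop. Starts at 1.6 to 1.9, leaning slightly back. Hinge friction of about 1 Nm (5.5 N at the handle): it stays where it is left, also against the seat's spring. Shutting it on the cartridge takes about 8 to 10 N down at the handle.
- clamp_handle (a point): Centre of the clamp's red crossbar handle: round bar 18 mm in diameter, 90 mm long, parallel to the stand's y axis, 185 mm from the hinge axis at the end of a steel bar 28 mm wide, 10 mm thick. It swings with the clamp; shut, it is 85 mm above the table at x = -80 mm of the stand.
- clamp_hinge (a point): Point on the clamp's hinge axis, fixed on the stand: 105 mm towards +x from the stand's origin, 85 mm above the table; the axis runs along the stand's y. The steel bracket around it is 60 mm wide and 100 mm high.
- clamp_pad (a point): Centre of the underside of the black pressing pad (44 x 36 mm) under the clamp bar, 105 mm from the hinge axis. With the clamp shut it is 70 mm above the table over the cradle's centre and presses on the cartridge's top.
- pot: Bystander: red cooking pot, 130 mm across, 75 mm high. Origin: centre of its underside.
- bottle: Bystander: yellow bottle with red cap, 64 mm in diameter, 170 mm high. Origin: centre of its underside.
- brush: Bystander: hand brush with a dark wooden handle, about 200 mm long, lying on the table beyond the stand. Origin: near its middle, at table height; its length is along its x axis.
Not all that is in view belongs to the job. Of the things like the cartridge, leave any that is turquoise; of the rest the smaller one is meant.

How it is judged:
By the outcome, as a careful person would: the job done as asked, in the order asked, and still so for the second after the job is handed in, with the robot touching nothing.
It also fails if it takes over 61 s, if anything falls off the work surface, if the arm or the gripper's body presses on something with over 40 N, if the wrist force passes 120 N, or if a joint passes its speed limit or range.

## Working session

There is one attempt and no reset: what is moved stays moved. The work goes in short steps, Python scripts to look and compute and a tool call to move; the robot and the scene stay as the last step left them, time stands still between calls to the robot, and variables do not carry over. Pictures are saved under pics/ and viewed, at most 10 in all, crops included, and the job is handed in when it is done.

Besides the shell and the picture viewer there is one more tool, called after "Request:" in YAML: its name, and indented under it one key for each argument. drive_tool: Moves the arm, as the interface text tells. Scaled input: -1 to 1 covers 20 mm each way for a shift and 5 degrees each way for a turn. Its arguments: {"type":"object","properties":{"angular":{"type":"array","items":{"type":"array","items":{"type":"number","minimum":-1,"maximum":1}}},"delta_pos":{"type":"array","items":{"type":"array","items":{"type":"number","minimum":-1,"maximum":1}}},"fingers":{"type":"array","items":{"type":"number"}},"force":{"type":"number"}},"required":["angular","delta_pos","fingers"]}

```bash
mkdir -p pics
python3 - <<'E'
from cell import env,camera,get_calibration
import cv2,numpy as np
for n in("scene","top"):
    cv2.imwrite(f"pics/{n}0.png",camera(n));c=get_calibration(n);print(n,c["intrinsics"],np.round(c["cam_to_world"],3))
o=env.observe();print(o["time"],o["tcp_pos"],np.round(o["tool_rot"],3),env.pinch_z)
E
```

```text
scene [[484.65062042   0.         280.30039749]
 [  0.         484.65062042 207.06895631]
 [  0.           0.           1.        ]] [[-0.602  0.673 -0.43   1.258]
 [ 0.799  0.505 -0.327  0.516]
 [-0.003 -0.54  -0.841  1.421]
 [ 0.     0.     0.     1.   ]]
top [[535.6095555    0.         278.18603991]
 [  0.         535.6095555  209.52134022]
 [  0.           0.           1.        ]] [[-0.028 -0.982  0.189  0.298]
 [-0.999  0.032  0.016 -0.014]
 [-0.022 -0.188 -0.982  1.522]
 [ 0.     0.     0.     1.   ]]
0.1 [0.2509543  0.59899134 0.23036451] [[-0.922  0.386 -0.001]
 [ 0.386  0.922 -0.002]
 [-0.    -0.002 -1.   ]] 0.0187
```

View pics/scene0.png

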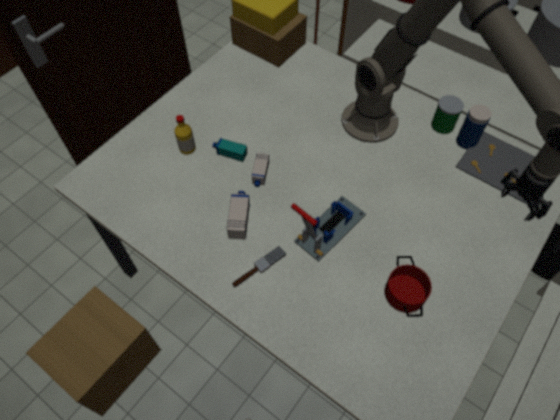

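View pics/top0.png

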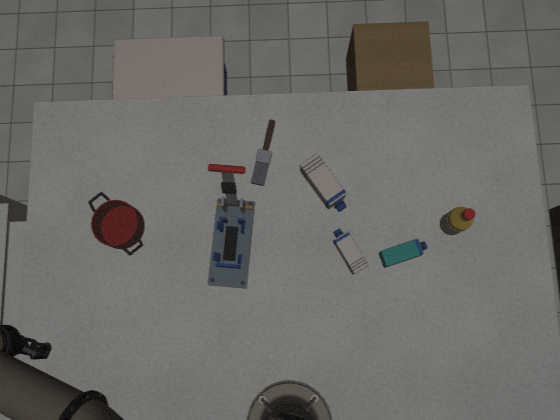

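Candidates in the top view are a large white one at (323,182), a small white one at (350,251) and a turquoise one at (403,252). The small white one at (350,251) is meant, since turquoise is excluded and it is the smaller of the rest. I'll confirm that in a crop, together with the stand.

```bash
cat > h.py <<'E'
import cv2,numpy as np
from cell import env,camera,get_calibration
def ray(n,px,cal=None):
    c=cal or get_calibration(n);K=c["intrinsics"];T=c["cam_to_world"]
    d=np.linalg.inv(K)@[px[0],px[1],1]
    if n=="wrist":
        r=np.hypot(d[0],d[1]);d=np.array([d[0]/r*np.sin(r),d[1]/r*np.sin(r),np.cos(r)])
    return T[:3,3],T[:3,:3]@d
def hit(n,px,z,cal=None):
    o,d=ray(n,px,cal);return (o+d*(z-o[2])/d[2])
def proj(n,P):
    c=get_calibration(n);T=c["cam_to_world"];p=T[:3,:3].T@(np.array(P)-T[:3,3]);q=c["intrinsics"]@(p/p[2]);return q[:2]
E
python3 - <<'E'
from h import *
im=cv2.imread("pics/top0.png")
a=cv2.resize(im[225:285,320:390],None,fx=5.5,fy=5.5,interpolation=cv2.INTER_CUBIC)
b=cv2.resize(im[155:295,195:270],None,fx=4.2,fy=4.2,interpolation=cv2.INTER_CUBIC)
c=np.zeros((600,800,3),np.uint8);c[:a.shape[0],:a.shape[1]]=a;c[:b.shape[0],400:400+b.shape[1]]=b
cv2.imwrite("pics/crop0.png",c)
E
```

```text
(no output)
```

View pics/crop0.png

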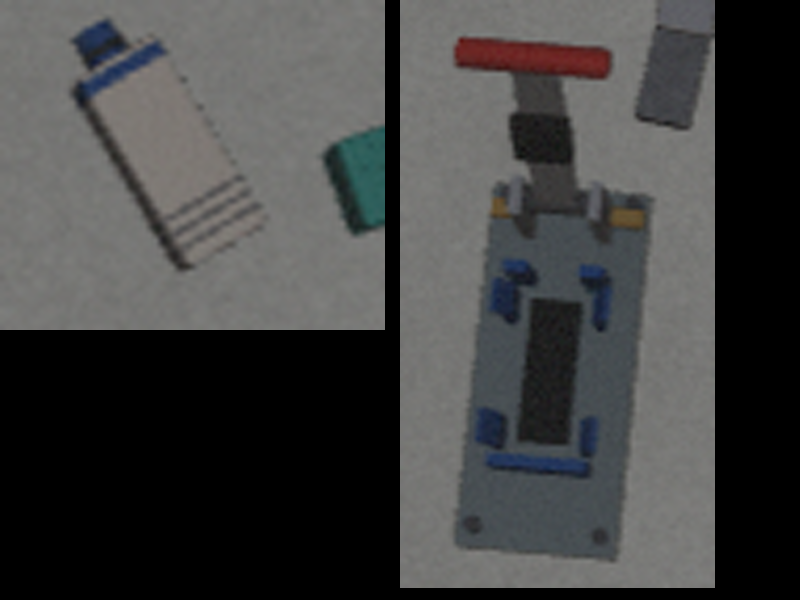

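The crop confirms the small white cartridge: top-face corners are at crop (85,97), (160,42), (266,215), (187,268), with the blue neck to the upper left. The stand's plate and black seat are clear on the right, and the clamp leans back beyond them.

Run:
```python
from h import *
A=lambda p:((p[0]+.5)/5.5+319.5,(p[1]+.5)/5.5+224.5)
B=lambda p:((p[0]-400+.5)/4.2+194.5,(p[1]+.5)/4.2+154.5)
q=np.array([hit("top",A(p),.05) for p in[(85,97),(160,42),(266,215),(187,268)]])
c=q.mean(0);d=(q[0]+q[1]-q[2]-q[3])/2;print("cart",c.round(4),np.linalg.norm(d),np.linalg.norm(q[0]-q[1]),"yaw",np.arctan2(d[1],d[0]))
s=np.array([hit("top",B(p),.034) for p in[(530,298),(581,302),(568,444),(520,440)]])
d=(s[0]+s[1]-s[2]-s[3])/2;print("seat",s.mean(0).round(4),np.linalg.norm(d),np.arctan2(d[1],d[0]))
s=np.array([hit("top",B(p),.012) for p in[(492,187),(650,197),(615,558),(457,545)]])
d=(s[0]+s[1]-s[2]-s[3])/2;print("plate",s.mean(0).round(4),np.linalg.norm(d),np.linalg.norm(s[0]-s[1]),np.arctan2(d[1],d[0]))
print("handle row", [hit("top",B(p),.26).round(3) for p in[(457,52),(608,63)]])
```

```text
cart [ 0.4533 -0.1874  0.05  ] 0.09955564980568896 0.04724927887569162 yaw 0.49344340053833674
seat [0.4932 0.1472 0.034 ] 0.09549887380843546 -0.0920872567243227
plate [0.497  0.1469 0.012 ] 0.24563465873231533 0.10916997984604093 -0.10865255309882815
handle row [array([0.652, 0.175, 0.26 ]), array([0.642, 0.087, 0.26 ])]
```

```bash
cat >> h.py <<'E'
from scipy.spatial.transform import Rotation as R
import json
def plan(wps,p=None,Q=None,show=True):
    """wps: list of (xyz, world yaw turn deg). prints rows in tool axes, units, grouped in 5"""
    o=env.observe();p=np.array(o["tcp_pos"] if p is None else p);Q=R.from_matrix(o["tool_rot"] if Q is None else Q)
    D=[];A=[]
    for t,y in wps:
        t=np.array(t);n=1
        w=R.from_euler("z",y,degrees=True)*Q
        dv=(Q.inv()*w).as_rotvec(degrees=True) if y else np.zeros(3)
        n=max(1,int(np.ceil(max(np.linalg.norm(t-p)/.0199,np.linalg.norm(dv)/4.95))))
        p0=p.copy()
        for i in range(n):
            a=np.round(dv/n/5,2);d=np.clip(np.round(Q.inv().apply(p0+(t-p0)*(i+1)/n-p)/.02,2),-1,1)
            p=p+Q.apply(d*.02);Q=Q*R.from_rotvec(a*5,degrees=True)
            D.append(d.tolist());A.append(a.tolist())
    for i in range(0,len(D),5):print("P",json.dumps(D[i:i+5]),"A",json.dumps(A[i:i+5]))
    print(len(D),"end",p.round(4))
E
python3 - <<'E'
from h import *
plan([((.40,.25,.23),-60),((.44,-.16,.21),-69)])
E
```

```text
P [[-0.68, -0.66, 0.0], [-0.72, -0.62, 0.0], [-0.74, -0.59, 0.01], [-0.78, -0.55, -0.0], [-0.8, -0.5, 0.0]] A [[0.0, 0.0, 0.6], [0.0, 0.0, 0.6], [0.0, 0.0, 0.6], [0.0, 0.0, 0.6], [0.0, 0.0, 0.6]]
P [[-0.83, -0.46, 0.0], [-0.85, -0.42, 0.01], [-0.87, -0.38, -0.0], [-0.89, -0.32, -0.0], [-0.91, -0.28, 0.0]] A [[0.0, 0.0, 0.6], [0.0, 0.0, 0.6], [0.0, 0.0, 0.6], [0.0, 0.0, 0.6], [0.0, 0.0, 0.6]]
P [[-0.92, -0.23, 0.0], [-0.93, -0.19, 0.01], [-0.94, -0.13, -0.0], [-0.95, -0.09, 0.0], [-0.94, -0.03, 0.0]] A [[0.0, 0.0, 0.6], [0.0, 0.0, 0.6], [0.0, 0.0, 0.6], [0.0, 0.0, 0.6], [0.0, 0.0, 0.6]]
P [[-0.95, 0.01, 0.0], [-0.95, 0.07, 0.01], [-0.94, 0.11, -0.0], [-0.94, 0.16, 0.0], [-0.92, 0.21, 0.0]] A [[0.0, 0.0, 0.6], [0.0, 0.0, 0.6], [0.0, 0.0, 0.6], [0.0, 0.0, 0.6], [0.0, 0.0, 0.6]]
P [[-0.98, -0.03, 0.05], [-0.98, 0.03, 0.05], [-0.98, 0.08, 0.05], [-0.97, 0.14, 0.05], [-0.96, 0.2, 0.05]] A [[0.0, 0.0, 0.66], [0.0, 0.0, 0.66], [0.0, 0.0, 0.66], [0.0, 0.0, 0.66], [0.0, 0.0, 0.66]]
P [[-0.95, 0.25, 0.05], [-0.93, 0.3, 0.05], [-0.91, 0.36, 0.04], [-0.89, 0.41, 0.05], [-0.87, 0.46, 0.05]] A [[0.0, 0.0, 0.66], [0.0, 0.0, 0.66], [0.0, 0.0, 0.66], [0.0, 0.0, 0.66], [0.0, 0.0, 0.66]]
P [[-0.84, 0.51, 0.05], [-0.8, 0.56, 0.05], [-0.78, 0.6, 0.05], [-0.74, 0.65, 0.05], [-0.7, 0.68, 0.05]] A [[0.0, 0.0, 0.66], [0.0, 0.0, 0.66], [0.0, 0.0, 0.66], [0.0, 0.0, 0.66], [0.0, 0.0, 0.66]]
P [[-0.65, 0.73, 0.05], [-0.62, 0.76, 0.05], [-0.57, 0.8, 0.05], [-0.52, 0.83, 0.05], [-0.48, 0.86, 0.05]] A [[0.0, 0.0, 0.66], [0.0, 0.0, 0.66], [0.0, 0.0, 0.66], [0.0, 0.0, 0.66], [0.0, 0.0, 0.66]]
P [[-0.42, 0.88, 0.05]] A [[0.0, 0.0, 0.66]]
41 end [ 0.44   -0.1599  0.2099]
```

Request:
drive_tool:
  delta_pos:
    - [-0.7, -0.65, 0]
    - [-0.7, -0.6, 0]
    - [-0.75, -0.6, 0]
    - [-0.8, -0.55, 0]
    - [-0.8, -0.5, 0]
  angular:
    - [0, 0, 0.6]
    - [0, 0, 0.6]
    - [0, 0, 0.6]
    - [0, 0, 0.6]
    - [0, 0, 0.6]
  fingers: [0, 0, 0, 0, 0]

```text
time: 0.72
tcp_pos: [0.2899, 0.5109, 0.2315]
tool_rot: [[-0.788, 0.615, 0.0], [0.615, 0.788, 0.0], [0.0, 0.0, -1.0]]
wrist_force: [0.4, -0.3, -0.4]
gripper_width: 1.0
gripper_force: 0.0
```

Request:
drive_tool:
  delta_pos:
    - [-0.85, -0.45, 0]
    - [-0.85, -0.4, 0]
    - [-0.85, -0.4, 0]
    - [-0.9, -0.3, 0]
    - [-0.9, -0.3, 0]
  angular:
    - [0, 0, 0.6]
    - [0, 0, 0.6]
    - [0, 0, 0.6]
    - [0, 0, 0.6]
    - [0, 0, 0.6]
  fingers: [0, 0, 0, 0, 0]

```text
time: 1.35
tcp_pos: [0.3271, 0.4242, 0.2314]
tool_rot: [[-0.603, 0.798, 0.0], [0.798, 0.603, 0.0], [0.0, 0.0, -1.0]]
wrist_force: [0.5, -0.1, -0.1]
gripper_width: 1.001
gripper_force: 0.0
```

Request:
drive_tool:
  delta_pos:
    - [-0.9, -0.25, 0]
    - [-0.95, -0.2, 0]
    - [-0.95, -0.15, 0]
    - [-0.95, -0.1, 0]
    - [-0.95, 0, 0]
  angular:
    - [0, 0, 0.6]
    - [0, 0, 0.6]
    - [0, 0, 0.6]
    - [0, 0, 0.6]
    - [0, 0, 0.6]
  fingers: [0, 0, 0, 0, 0]

```text
time: 1.98
tcp_pos: [0.3639, 0.3363, 0.2314]
tool_rot: [[-0.376, 0.927, 0.0], [0.927, 0.376, 0.0], [0.0, 0.0, -1.0]]
wrist_force: [0.6, 0.7, -0.0]
gripper_width: 1.001
gripper_force: 0.0
```

Request:
drive_tool:
  delta_pos:
    - [-0.95, 0, 0]
    - [-0.95, 0.05, 0]
    - [-0.95, 0.1, 0]
    - [-0.95, 0.15, 0]
    - [-0.9, 0.2, 0]
  angular:
    - [0, 0, 0.6]
    - [0, 0, 0.6]
    - [0, 0, 0.6]
    - [0, 0, 0.6]
    - [0, 0, 0.6]
  fingers: [0, 0, 0, 0, 0]

```text
time: 2.6
tcp_pos: [0.4001, 0.2485, 0.2313]
tool_rot: [[-0.123, 0.992, 0.0], [0.992, 0.123, 0.0], [0.0, 0.0, -1.0]]
wrist_force: [-0.5, 0.4, -0.3]
gripper_width: 0.999
gripper_force: 0.0
```

Request:
drive_tool:
  delta_pos:
    - [-1, -0.05, 0.05]
    - [-1, 0.05, 0.05]
    - [-1, 0.1, 0.05]
    - [-0.95, 0.15, 0.05]
    - [-0.95, 0.2, 0.05]
  angular:
    - [0, 0, 0.66]
    - [0, 0, 0.66]
    - [0, 0, 0.66]
    - [0, 0, 0.66]
    - [0, 0, 0.66]
  fingers: [0, 0, 0, 0, 0]

```text
time: 3.22
tcp_pos: [0.4099, 0.1502, 0.2263]
tool_rot: [[0.164, 0.986, 0.0], [0.986, -0.164, 0.0], [0.0, 0.0, -1.0]]
wrist_force: [-0.2, -0.8, 0.4]
gripper_width: 1.006
gripper_force: 0.0
```

Request:
drive_tool:
  delta_pos:
    - [-0.95, 0.25, 0.05]
    - [-0.95, 0.3, 0.05]
    - [-0.9, 0.35, 0.05]
    - [-0.9, 0.4, 0.05]
    - [-0.85, 0.45, 0.05]
  angular:
    - [0, 0, 0.66]
    - [0, 0, 0.66]
    - [0, 0, 0.66]
    - [0, 0, 0.66]
    - [0, 0, 0.66]
  fingers: [0, 0, 0, 0, 0]

```text
time: 3.85
tcp_pos: [0.4189, 0.0528, 0.2213]
tool_rot: [[0.438, 0.899, 0.0], [0.899, -0.438, 0.0], [0.0, 0.0, -1.0]]
wrist_force: [-0.2, -0.3, -1.0]
gripper_width: 1.005
gripper_force: 0.0
```

Request:
drive_tool:
  delta_pos:
    - [-0.85, 0.5, 0.05]
    - [-0.8, 0.55, 0.05]
    - [-0.8, 0.6, 0.05]
    - [-0.75, 0.65, 0.05]
    - [-0.7, 0.7, 0.05]
  angular:
    - [0, 0, 0.66]
    - [0, 0, 0.66]
    - [0, 0, 0.66]
    - [0, 0, 0.66]
    - [0, 0, 0.66]
  fingers: [0, 0, 0, 0, 0]

```text
time: 4.47
tcp_pos: [0.4279, -0.0456, 0.2162]
tool_rot: [[0.675, 0.738, 0.0], [0.738, -0.675, 0.0], [0.0, 0.0, -1.0]]
wrist_force: [0.2, 0.3, -0.1]
gripper_width: 1.002
gripper_force: 0.0
```

Request:
drive_tool:
  delta_pos:
    - [-0.65, 0.75, 0.05]
    - [-0.6, 0.75, 0.05]
    - [-0.55, 0.8, 0.05]
    - [-0.5, 0.85, 0.05]
    - [-0.45, 0.85, 0.05]
  angular:
    - [0, 0, 0.66]
    - [0, 0, 0.66]
    - [0, 0, 0.66]
    - [0, 0, 0.66]
    - [0, 0, 0.66]
  fingers: [0, 0, 0, 0, 0]

```text
time: 5.1
tcp_pos: [0.4393, -0.1424, 0.2112]
tool_rot: [[0.857, 0.516, 0.0], [0.516, -0.857, -0.0], [0.0, 0.0, -1.0]]
wrist_force: [-0.0, 0.4, -0.7]
gripper_width: 0.998
gripper_force: 0.0
```

Request:
drive_tool:
  delta_pos:
    - [-0.4, 0.9, 0.05]
    - [0, 0, 0]
  angular:
    - [0, 0, 0.66]
    - [0, 0, 0]
  fingers: [0, 0]

```text
time: 5.35
tcp_pos: [0.4415, -0.1625, 0.2102]
tool_rot: [[0.885, 0.465, -0.0], [0.465, -0.885, -0.001], [-0.001, 0.001, -1.0]]
wrist_force: [-0.2, 0.1, -0.9]
gripper_width: 0.998
gripper_force: 0.0
```

Run:
```python
from h import *
o=env.observe();c=get_calibration("wrist");cv2.imwrite("pics/w1.png",camera("wrist"));np.savez("w1",K=c["intrinsics"],T=c["cam_to_world"])
print(o["time"],o["tcp_pos"].round(4) if hasattr(o["tcp_pos"],"round") else o["tcp_pos"],np.round(o["tool_rot"],3),np.round(o["joint_pos"],2))
```

```text
5.35 [ 0.4415 -0.1625  0.2102] [[ 0.885  0.465 -0.   ]
 [ 0.465 -0.885 -0.001]
 [-0.001  0.001 -1.   ]] [-0.51  0.13  0.84  1.99 -0.11  1.07 -0.71]
```

View pics/w1.png

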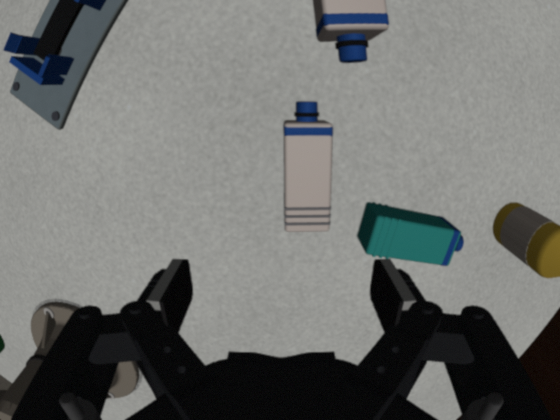

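The small cartridge lies at (308,176): top front edge at row 122, columns 285–332, and rear edge at about row 229. Turquoise is to its right and the large white one beyond it.

Run:
```python
from h import *
z=np.load("w1.npz");c=dict(intrinsics=z["K"],cam_to_world=z["T"]);print(z["K"].round(1),z["T"].round(3))
im=cv2.imread("pics/w1.png").astype(int)
# white/pink face mask: r-b contrast vs grey table
print([ (y,im[y,308].tolist()) for y in range(114,126)],[ (y,im[y,308].tolist()) for y in range(222,236)])
print([(x,im[170,x].tolist()) for x in list(range(280,290))+list(range(326,337))])
for q in ([(284.5,122.5),(332.5,122.5),(329.5,230),(286.5,230)],):
    q=np.array([hit("wrist",p,.05,c) for p in q]);d=(q[0]+q[1]-q[2]-q[3])/2
    print(q.mean(0).round(4),np.linalg.norm(d),np.linalg.norm(q[0]-q[1]),np.linalg.norm(q[2]-q[3]),np.arctan2(d[1],d[0]))
```

```text
[[325.2   0.  280.9]
 [  0.  325.2 201.3]
 [  0.    0.    1. ]] [[ 0.466 -0.842 -0.272  0.512]
 [-0.885 -0.443 -0.144 -0.124]
 [ 0.     0.308 -0.951  0.353]
 [ 0.     0.     0.     1.   ]]
[(114, [24, 20, 19]), (115, [27, 19, 16]), (116, [58, 35, 21]), (117, [92, 49, 24]), (118, [104, 55, 27]), (119, [105, 55, 26]), (120, [103, 54, 28]), (121, [96, 59, 43]), (122, [80, 71, 72]), (123, [99, 103, 109]), (124, [122, 126, 134]), (125, [134, 139, 146])] [(222, [103, 105, 109]), (223, [88, 86, 88]), (224, [96, 96, 98]), (225, [117, 121, 127]), (226, [134, 140, 149]), (227, [138, 144, 153]), (228, [138, 144, 154]), (229, [137, 143, 152]), (230, [131, 136, 144]), (231, [128, 133, 138]), (232, [142, 145, 145]), (233, [147, 152, 151]), (234, [149, 152, 152]), (235, [147, 150, 150])]
[(280, [144, 148, 147]), (281, [144, 148, 147]), (282, [141, 144, 143]), (283, [126, 129, 129]), (284, [108, 111, 115]), (285, [110, 115, 121]), (286, [126, 131, 139]), (287, [137, 143, 152]), (288, [141, 147, 155]), (289, [142, 148, 156]), (326, [143, 149, 157]), (327, [141, 147, 156]), (328, [140, 146, 154]), (329, [134, 140, 149]), (330, [124, 129, 137]), (331, [124, 128, 132]), (332, [137, 141, 141]), (333, [145, 148, 147]), (334, [143, 147, 146]), (335, [143, 147, 146]), (336, [144, 148, 147])]
[ 0.4582 -0.1829  0.05  ] 0.10755184714694659 0.044794166953560886 0.04385062816344216 0.5015575611076667
```

Request:
drive_tool:
  delta_pos:
    - [0.15, 0.65, 0.4]
    - [0.15, 0.65, 0.4]
    - [0, 0, 1]
    - [0, 0, 1]
    - [0, 0, 1]
  angular:
    - [0, 0, -0.1]
    - [0, 0, -0.1]
    - [0, 0, 0]
    - [0, 0, 0]
    - [0, 0, 0]
  fingers: [0, 0, 0, 0, 0]
  force: 40

```text
time: 6.02
tcp_pos: [0.4595, -0.1794, 0.1335]
tool_rot: [[0.874, 0.486, -0.0], [0.486, -0.874, 0.001], [0.001, -0.001, -1.0]]
wrist_force: [0.1, 0.2, -0.0]
gripper_width: 1.003
gripper_force: 0.0
```

Request:
drive_tool:
  delta_pos:
    - [0, 0, 1]
    - [0, 0, 1]
    - [0, 0, 1]
    - [0, 0, 1]
    - [0, 0, 1]
  angular:
    - [0, 0, 0]
    - [0, 0, 0]
    - [0, 0, 0]
    - [0, 0, 0]
    - [0, 0, 0]
  fingers: [0, 0, 0, 0, 0]

```text
time: 6.65
tcp_pos: [0.4596, -0.1793, 0.0335]
tool_rot: [[0.874, 0.486, 0.0], [0.486, -0.874, 0.001], [0.001, -0.001, -1.0]]
wrist_force: [0.4, -0.6, 1.0]
gripper_width: 0.998
gripper_force: 0.0
```

Request:
drive_tool:
  delta_pos:
    - [0, 0, 0.7]
    - [0, 0, 0.3]
    - [0, 0, 0]
  angular:
    - [0, 0, 0]
    - [0, 0, 0]
    - [0, 0, 0]
  fingers: [0, 0, 0]

```text
time: 7.02
tcp_pos: [0.4592, -0.1805, 0.0142]
tool_rot: [[0.875, 0.485, -0.0], [0.485, -0.875, 0.0], [-0.0, -0.0, -1.0]]
wrist_force: [-0.2, -0.5, -0.6]
gripper_width: 1.002
gripper_force: 0.0
```

Request:
drive_tool:
  delta_pos:
    - [0, 0, 0]
    - [0, 0, 0]
    - [0, 0, 0]
    - [0, 0, 0]
    - [0, 0, 0]
  angular:
    - [0, 0, 0]
    - [0, 0, 0]
    - [0, 0, 0]
    - [0, 0, 0]
    - [0, 0, 0]
  fingers: [1, 1, 1, 1, 1]
  force: 40

```text
time: 7.65
tcp_pos: [0.46, -0.1811, 0.015]
tool_rot: [[0.875, 0.484, 0.002], [0.484, -0.875, -0.0], [0.001, 0.001, -1.0]]
wrist_force: [-1.0, -0.0, 6.3]
gripper_width: 0.531
gripper_force: 42.5
```

Run:
```python
from h import *
plan([((.46,-.181,.175),0),((.475,.05,.18),-34.8)])
```

```text
P [[0.0, 0.0, -0.89], [0.0, 0.0, -0.89], [0.0, 0.0, -0.89], [0.01, 0.0, -0.89], [-0.0, 0.0, -0.89]] A [[0.0, 0.0, 0.0], [0.0, 0.0, 0.0], [0.0, 0.0, 0.0], [0.0, 0.0, 0.0], [0.0, 0.0, 0.0]]
P [[-0.0, 0.0, -0.88], [-0.0, 0.0, -0.89], [0.0, 0.0, -0.89], [0.0, 0.0, -0.89], [0.52, -0.81, -0.02]] A [[0.0, 0.0, 0.0], [0.0, 0.0, 0.0], [0.0, 0.0, 0.0], [0.0, 0.0, 0.0], [-0.0, -0.0, 0.58]]
P [[0.48, -0.84, -0.02], [0.44, -0.86, -0.02], [0.39, -0.88, -0.02], [0.35, -0.9, -0.03], [0.3, -0.91, -0.02]] A [[-0.0, -0.0, 0.58], [-0.0, -0.0, 0.58], [-0.0, -0.0, 0.58], [-0.0, -0.0, 0.58], [-0.0, -0.0, 0.58]]
P [[0.25, -0.93, -0.02], [0.21, -0.95, -0.02], [0.16, -0.95, -0.02], [0.11, -0.95, -0.02], [0.06, -0.97, -0.02]] A [[-0.0, -0.0, 0.58], [-0.0, -0.0, 0.58], [-0.0, -0.0, 0.58], [-0.0, -0.0, 0.58], [-0.0, -0.0, 0.58]]
P [[0.01, -0.96, -0.02]] A [[-0.0, -0.0, 0.58]]
21 end [0.4749 0.05   0.1799]
```

Request:
drive_tool:
  delta_pos:
    - [0, 0, -0.9]
    - [0, 0, -0.9]
    - [0, 0, -0.9]
    - [0, 0, -0.9]
    - [0, 0, -0.9]
  angular:
    - [0, 0, 0]
    - [0, 0, 0]
    - [0, 0, 0]
    - [0, 0, 0]
    - [0, 0, 0]
  fingers: [1, 1, 1, 1, 1]

```text
time: 8.28
tcp_pos: [0.4592, -0.1806, 0.1057]
tool_rot: [[0.875, 0.484, 0.001], [0.484, -0.875, 0.0], [0.001, 0.0, -1.0]]
wrist_force: [-0.6, 0.3, -2.5]
gripper_width: 0.531
gripper_force: 41.6
```

Request:
drive_tool:
  delta_pos:
    - [0, 0, -0.9]
    - [0, 0, -0.9]
    - [0, 0, -0.9]
    - [0, 0, -0.9]
    - [0.5, -0.8, 0]
  angular:
    - [0, 0, 0]
    - [0, 0, 0]
    - [0, 0, 0]
    - [0, 0, 0]
    - [0, 0, 0.58]
  fingers: [1, 1, 1, 1, 1]

```text
time: 8.9
tcp_pos: [0.4611, -0.1636, 0.1785]
tool_rot: [[0.9, 0.435, 0.004], [0.435, -0.9, -0.001], [0.003, 0.003, -1.0]]
wrist_force: [-0.2, 0.4, -3.2]
gripper_width: 0.532
gripper_force: 41.8
```

Request:
drive_tool:
  delta_pos:
    - [0.5, -0.85, 0]
    - [0.45, -0.85, 0]
    - [0.4, -0.9, 0]
    - [0.35, -0.9, 0]
    - [0.3, -0.9, 0]
  angular:
    - [0, 0, 0.58]
    - [0, 0, 0.58]
    - [0, 0, 0.58]
    - [0, 0, 0.58]
    - [0, 0, 0.58]
  fingers: [1, 1, 1, 1, 1]

```text
time: 9.52
tcp_pos: [0.4671, -0.0646, 0.1769]
tool_rot: [[0.98, 0.199, 0.0], [0.199, -0.98, 0.0], [0.0, -0.0, -1.0]]
wrist_force: [1.0, 0.2, -1.5]
gripper_width: 0.533
gripper_force: 41.7
```

Request:
drive_tool:
  delta_pos:
    - [0.25, -0.95, 0]
    - [0.2, -0.95, 0]
    - [0.15, -0.95, 0]
    - [0.1, -0.95, 0]
    - [0.05, -0.95, 0]
  angular:
    - [0, 0, 0.58]
    - [0, 0, 0.58]
    - [0, 0, 0.58]
    - [0, 0, 0.58]
    - [0, 0, 0.58]
  fingers: [1, 1, 1, 1, 1]

```text
time: 10.15
tcp_pos: [0.4725, 0.0316, 0.1769]
tool_rot: [[0.999, -0.053, 0.0], [-0.053, -0.999, 0.0], [0.0, -0.0, -1.0]]
wrist_force: [0.3, 0.6, -1.9]
gripper_width: 0.538
gripper_force: 41.6
```

Request:
drive_tool:
  delta_pos:
    - [0, -0.5, 0]
    - [0, 0, 0]
  angular:
    - [0, 0, 0.58]
    - [0, 0, 0]
  fingers: [1, 1]

```text
time: 10.4
tcp_pos: [0.4731, 0.0418, 0.1767]
tool_rot: [[0.995, -0.099, 0.0], [-0.099, -0.995, 0.0], [0.0, -0.0, -1.0]]
wrist_force: [-0.4, 0.0, -2.6]
gripper_width: 0.534
gripper_force: 41.6
```

Run:
```python
from h import *
o=env.observe();c=get_calibration("wrist");cv2.imwrite("pics/w2.png",camera("wrist"));np.savez("w2",K=c["intrinsics"],T=c["cam_to_world"])
print(o["time"],o["tcp_pos"].round(4),np.round(o["tool_rot"],3),np.round(o["joint_pos"],2),o["gripper_width"])
```

```text
10.4 [0.4731 0.0418 0.1767] [[ 0.995 -0.099  0.   ]
 [-0.099 -0.995  0.   ]
 [ 0.    -0.    -1.   ]] [-0.93  0.19  0.85  2.02 -0.17  1.   -1.66] 0.5335123426027364
```

View pics/w2.png

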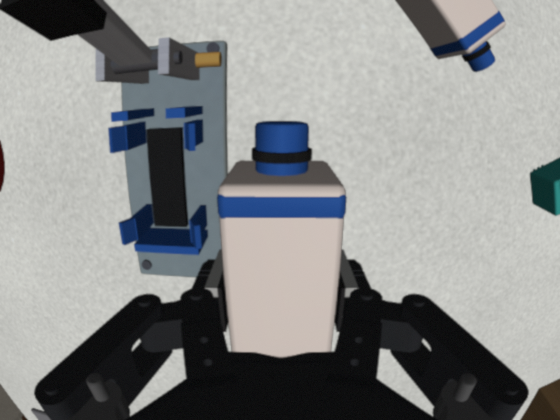

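The stand is fully in view at left, with the seat at (149–187, 127–226). The held cartridge is upright, with its front top edge at row ~192 (columns 220–345) and the neck at column 282.

Run:
```python
from h import *
z=np.load("w2.npz");c=dict(intrinsics=z["K"],cam_to_world=z["T"])
im=cv2.imread("pics/w2.png")
m=np.zeros(im.shape[:2],np.uint8);m[122:232,143:193]=(im[122:232,143:193].max(2)<40)
m=cv2.morphologyEx(m,cv2.MORPH_OPEN,np.ones((3,3)))
n,l,st,_=cv2.connectedComponentsWithStats(m);k=1+st[1:,4].argmax();print(st[k])
ys,xs=np.where(l==k);W=np.array([hit("wrist",(x,y),.034,c)[:2] for x,y in zip(xs,ys)])
(ctr,sz,ang)=cv2.minAreaRect((W*1000).astype(np.float32));print("seat",ctr,sz,ang,"mean",W.mean(0))
ev=np.linalg.eigh(np.cov(W.T))[1][:,1];ev*=np.sign(ev[0]);print("yaw",np.arctan2(ev[1],ev[0]))
s=np.array([hit("wrist",p,.012,c) for p in[(226,41),(227,272),(139,275)]]);print("plate",s.round(4));d=s[0]-s[1];print(np.linalg.norm(d),np.arctan2(d[1],d[0]),np.linalg.norm(s[1]-s[2]),(s[0]+s[2])/2)
o=env.observe();Q=np.array(o["tool_rot"]);p=o["tcp_pos"]
# hing-side posts / end wall top
f=np.array([hit("wrist",q,p[2]-.015+.05,c) for q in[(219,192),(345,192)]])
print("front edge in tool",((f-p)@Q).round(4))
g=np.array([hit("wrist",q,p[2]-.015+.025,c) for q in[(256,150),(308,150)]]);print("neck sides tool",((g-p)@Q).round(4))
```

```text
[ 148  128   39   98 3216]
seat (493.62896728515625, 149.4213104248047) (34.46887969970703, 94.63367462158203) 82.86492919921875 mean [0.49512919 0.14897618]
yaw -0.12129184729479565
plate [[0.6147 0.0807 0.012 ]
 [0.3781 0.1124 0.012 ]
 [0.3793 0.2205 0.012 ]]
0.2386377749429453 -0.13301464383462355 0.10812554718929669 [0.49699724 0.1506294  0.012     ]
front edge in tool [[ 0.0479 -0.0241 -0.035 ]
 [ 0.0479  0.02   -0.035 ]]
neck sides tool [[ 0.0587 -0.0127 -0.01  ]
 [ 0.0587  0.0088 -0.01  ]]
```

Request:
drive_tool:
  delta_pos:
    - [0.12, -0.9, 0]
    - [0.12, -0.9, 0]
    - [0.12, -0.9, 0]
    - [0.12, -0.9, 0]
    - [0.1, -0.9, 0]
  angular:
    - [0, 0, 0]
    - [0, 0, 0]
    - [0, 0, 0]
    - [0, 0, 0]
    - [0, 0, 0.09]
  fingers: [1, 1, 1, 1, 1]

```text
time: 11.08
tcp_pos: [0.4939, 0.1309, 0.1762]
tool_rot: [[0.994, -0.109, -0.0], [-0.109, -0.994, -0.0], [-0.0, 0.0, -1.0]]
wrist_force: [0.5, 0.8, -1.8]
gripper_width: 0.529
gripper_force: 41.6
```

Request:
drive_tool:
  delta_pos:
    - [0.1, -0.85, 0.5]
    - [0, 0, 1]
    - [0, 0, 1]
    - [0, 0, 1]
    - [0, 0, 0.5]
  angular:
    - [0, 0, 0]
    - [0, 0, 0]
    - [0, 0, 0]
    - [0, 0, 0]
    - [0, 0, 0]
  fingers: [1, 1, 1, 1, 1]

```text
time: 11.7
tcp_pos: [0.4967, 0.1463, 0.0947]
tool_rot: [[0.994, -0.109, -0.002], [-0.109, -0.994, -0.001], [-0.002, 0.001, -1.0]]
wrist_force: [-0.3, 0.1, -2.8]
gripper_width: 0.533
gripper_force: 41.7
```

Request:
drive_tool:
  delta_pos:
    - [0, 0, 0]
  angular:
    - [0, 0, 0]
  fingers: [1]

```text
time: 11.82
tcp_pos: [0.4971, 0.1461, 0.0955]
tool_rot: [[0.994, -0.11, -0.002], [-0.11, -0.994, -0.001], [-0.001, 0.001, -1.0]]
wrist_force: [0.0, -0.2, -3.0]
gripper_width: 0.533
gripper_force: 41.7
```

Run:
```python
from h import *
o=env.observe();c=get_calibration("wrist");w=camera("wrist");s=camera("scene");cv2.imwrite("pics/w3f.png",w);cv2.imwrite("pics/s3f.png",s)
a=cv2.resize(w[0:330,80:480],(400,330));b=cv2.resize(s[150:280,270:400],None,fx=3,fy=3)
cv2.imwrite("pics/m3.png",np.hstack([cv2.copyMakeBorder(a,0,60,0,0,0),b]))
print(o["time"],o["tcp_pos"].round(4),np.round(o["tool_rot"],3),o["wrist_force"])
```

```text
11.825 [0.4971 0.1461 0.0955] [[ 0.994 -0.11  -0.002]
 [-0.11  -0.994 -0.001]
 [-0.001  0.001 -1.   ]] [ 0.02853019 -0.17288345 -2.97879517]
```

View pics/m3.png

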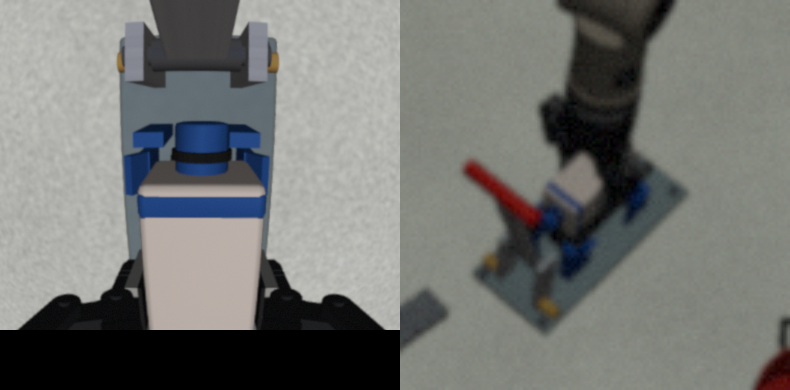

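Neck is centred at column 202 and the posts and plate at about 198, so a small +y correction is due. Then I lower it.

Request:
drive_tool:
  delta_pos:
    - [0, -0.08, 0.2]
    - [0, 0, 0.4]
    - [0, 0, 0.4]
    - [0, 0, 0.4]
    - [0, 0, 0.3]
  angular:
    - [0, 0, 0]
    - [0, 0, 0]
    - [0, 0, 0]
    - [0, 0, 0]
    - [0, 0, 0]
  fingers: [1, 1, 1, 1, 1]

```text
time: 12.55
tcp_pos: [0.4975, 0.1477, 0.0616]
tool_rot: [[0.994, -0.109, -0.001], [-0.109, -0.994, -0.0], [-0.001, 0.0, -1.0]]
wrist_force: [0.8, 0.7, -2.1]
gripper_width: 0.534
gripper_force: 41.7
```

Request:
drive_tool:
  delta_pos:
    - [0, 0, 0.3]
    - [0, 0, 0.25]
    - [0, 0, 0]
  angular:
    - [0, 0, 0]
    - [0, 0, 0]
    - [0, 0, 0]
  fingers: [1, 1, 1]

```text
time: 12.92
tcp_pos: [0.4975, 0.1477, 0.051]
tool_rot: [[0.994, -0.109, -0.001], [-0.109, -0.994, -0.0], [-0.001, 0.0, -1.0]]
wrist_force: [-0.1, 0.9, -1.0]
gripper_width: 0.533
gripper_force: 41.7
```

Request:
drive_tool:
  delta_pos:
    - [0, 0, 0.05]
    - [0, 0, 0]
    - [0, 0, 0]
    - [0, 0, 0]
    - [0, 0, 0]
  angular:
    - [0, 0, 0]
    - [0, 0, 0]
    - [0, 0, 0]
    - [0, 0, 0]
    - [0, 0, 0]
  fingers: [0, 0, 0, 0, 0]

```text
time: 13.55
tcp_pos: [0.4978, 0.1478, 0.0504]
tool_rot: [[0.994, -0.109, 0.0], [-0.109, -0.994, 0.0], [0.0, -0.0, -1.0]]
wrist_force: [-0.6, -0.2, -0.8]
gripper_width: 0.999
gripper_force: 0.0
```

Request:
drive_tool:
  delta_pos:
    - [0, 0, -0.5]
    - [0, 0, -1]
    - [0, 0, -1]
    - [0, 0, -1]
    - [0, 0, -1]
  angular:
    - [0, 0, 0]
    - [0, 0, 0]
    - [0, 0, 0]
    - [0, 0, 0]
    - [0, 0, 0]
  fingers: [0, 0, 0, 0, 0]

```text
time: 14.18
tcp_pos: [0.4979, 0.1477, 0.1416]
tool_rot: [[0.994, -0.11, 0.001], [-0.11, -0.994, 0.0], [0.001, -0.001, -1.0]]
wrist_force: [-0.5, 0.5, -0.9]
gripper_width: 1.004
gripper_force: 0.0
```

Request:
drive_tool:
  delta_pos:
    - [-0.5, 0, -1]
    - [-0.5, 0, -1]
    - [-0.5, 0, -1]
    - [-0.5, 0, -1]
    - [0, 0, 0]
  angular:
    - [0, 0, 0]
    - [0, 0, 0]
    - [0, 0, 0]
    - [0, 0, 0]
    - [0, 0, 0]
  fingers: [0, 0, 0, 0, 0]

```text
time: 14.8
tcp_pos: [0.4586, 0.1526, 0.2219]
tool_rot: [[0.994, -0.109, 0.003], [-0.109, -0.994, 0.003], [0.002, -0.004, -1.0]]
wrist_force: [0.4, 0.6, -0.6]
gripper_width: 1.0
gripper_force: 0.0
```

Run:
```python
from h import *
o=env.observe();c=get_calibration("wrist");w=camera("wrist");s=camera("scene");np.savez("w4",K=c["intrinsics"],T=c["cam_to_world"]);cv2.imwrite("pics/w4f.png",w);cv2.imwrite("pics/s4f.png",s)
a=w[0:390,90:490];b=cv2.resize(s[150:280,270:400],None,fx=3,fy=3)
cv2.imwrite("pics/m4.png",np.hstack([a,b]))
print(o["time"],o["tcp_pos"].round(4),np.round(o["tool_rot"],3),o["wrist_force"],np.round(o["joint_pos"],2))
```

```text
14.8 [0.4586 0.1526 0.2219] [[ 0.994 -0.109  0.003]
 [-0.109 -0.994  0.003]
 [ 0.002 -0.004 -1.   ]] [ 0.38068658  0.62236344 -0.5676787 ] [-1.16  0.14  0.83  1.95 -0.12  1.09 -1.96]
```

View pics/m4.png

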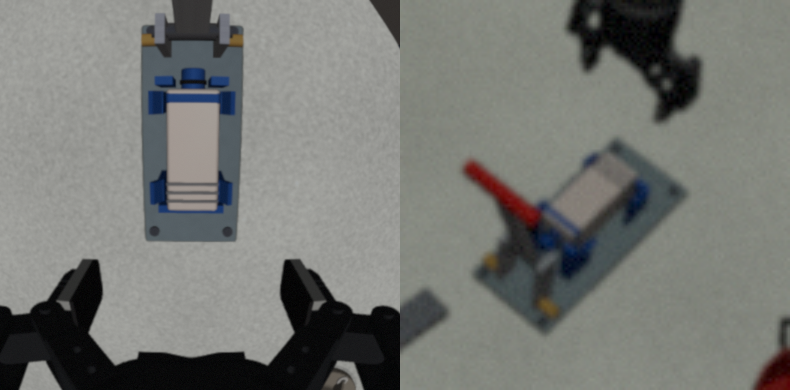

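The cartridge sits square in the cradle with its neck in the notch, and the clamp is still open. The handle is at about stand x = 0.154, z = 0.263, so I go over it with the fingers shut and come down behind it.

Request:
drive_tool:
  delta_pos:
    - [0.5, 0, -0.9]
    - [0.5, 0, -0.9]
    - [0.5, 0, -0.9]
    - [0.5, 0, -0.9]
    - [0.5, 0, -0.9]
  angular:
    - [0, 0, 0]
    - [0, 0, 0]
    - [0, 0, 0]
    - [0, 0, 0]
    - [0, 0, 0]
  fingers: [1, 1, 1, 1, 1]

```text
time: 15.52
tcp_pos: [0.5079, 0.1462, 0.3097]
tool_rot: [[0.994, -0.11, -0.001], [-0.11, -0.994, -0.001], [-0.001, 0.002, -1.0]]
wrist_force: [0.4, 1.0, 0.0]
gripper_width: 0.003
gripper_force: 0.0
```

Request:
drive_tool:
  delta_pos:
    - [1, 0, 0]
    - [1, 0, 0]
    - [1, 0, 0]
    - [1, 0, 0]
    - [0, 0, 0]
  angular:
    - [0, 0, 0]
    - [0, 0, 0]
    - [0, 0, 0]
    - [0, 0, 0]
    - [0, 0, 0]
  fingers: [1, 1, 1, 1, 1]

```text
time: 16.15
tcp_pos: [0.5878, 0.137, 0.3086]
tool_rot: [[0.994, -0.111, -0.002], [-0.111, -0.994, -0.003], [-0.001, 0.003, -1.0]]
wrist_force: [-1.0, 0.2, -0.7]
gripper_width: 0.0
gripper_force: 0.0
```

Run:
```python
from h import *
o=env.observe();p=o["tcp_pos"]-np.array([.494,.148,0]);c,s=np.cos(.107),np.sin(.107);print(o["time"],"stand frame",(c*p[0]-s*p[1]).round(4),(s*p[0]+c*p[1]).round(4),p[2].round(4),o["gripper_width"])
# handle height by two views (top0, scene0): red centroid
L=[]
for n,box in(("top",(205,155,250,180)),("scene",(285,198,322,232))):
    im=cv2.imread(f"pics/{n}0.png");x0,y0,x1,y1=box;b=im[y0:y1,x0:x1].astype(int)
    m=(b[...,2]>b[...,1]+50)&(b[...,2]>b[...,0]+50);ys,xs=np.where(m);q=(xs.mean()+x0,ys.mean()+y0);print(n,q,m.sum());L.append(ray(n,q))
(o1,d1),(o2,d2)=L
t=np.linalg.lstsq(np.c_[d1,-d2],o2-o1,rcond=None)[0];a=o1+d1*t[0];b=o2+d2*t[1];print(a,b)
p=(a+b)/2-np.array([.494,.148,0]);print("handle stand",c*p[0]-s*p[1],s*p[0]+c*p[1],p[2])
```

```text
16.15 stand frame 0.0945 -0.0009 0.3086 0.00020470384317963918
top (np.float64(225.76683937823833), np.float64(167.92746113989637)) 193
scene (np.float64(304.08527131782944), np.float64(214.27906976744185)) 129
[0.64695063 0.13118381 0.26369359] [0.64538346 0.13402071 0.26358645]
handle stand 0.15294121325679644 0.0009411418267981451 0.26364002018518384
```

Request:
drive_tool:
  delta_pos:
    - [1, 0, 0]
    - [1, 0, 0]
    - [1, 0, 0]
    - [1, 0, 0]
    - [1, 0, 0]
  angular:
    - [0, 0, 0]
    - [0, 0, 0]
    - [0, 0, 0]
    - [0, 0, 0]
    - [0, 0, 0]
  fingers: [1, 1, 1, 1, 1]

```text
time: 16.77
tcp_pos: [0.6864, 0.1271, 0.3095]
tool_rot: [[0.994, -0.109, -0.002], [-0.109, -0.994, 0.0], [-0.002, 0.0, -1.0]]
wrist_force: [-0.3, 0.2, -0.3]
gripper_width: -0.006
gripper_force: 0.0
```

Request:
drive_tool:
  delta_pos:
    - [0, 0, 0.8]
    - [0, 0, 0.8]
    - [0, 0, 0.8]
    - [0, 0, 0.6]
    - [0, 0, 0]
  angular:
    - [0, 0, 0]
    - [0, 0, 0]
    - [0, 0, 0]
    - [0, 0, 0]
    - [0, 0, 0]
  fingers: [1, 1, 1, 1, 1]

```text
time: 17.4
tcp_pos: [0.6857, 0.1273, 0.249]
tool_rot: [[0.994, -0.109, -0.002], [-0.109, -0.994, -0.0], [-0.002, 0.0, -1.0]]
wrist_force: [-0.5, 0.3, 0.0]
gripper_width: -0.0
gripper_force: 0.0
```

Request:
drive_tool:
  delta_pos:
    - [-0.6, 0, 0]
    - [-0.6, 0, 0]
    - [-0.6, 0, 0]
    - [-0.6, 0, 0]
    - [-0.6, 0, 0]
  angular:
    - [0, 0, 0]
    - [0, 0, 0]
    - [0, 0, 0]
    - [0, 0, 0]
    - [0, 0, 0]
  fingers: [1, 1, 1, 1, 1]

```text
time: 18.02
tcp_pos: [0.6302, 0.1332, 0.2539]
tool_rot: [[0.994, -0.11, 0.012], [-0.11, -0.994, 0.001], [0.012, -0.003, -1.0]]
wrist_force: [6.3, -0.2, 5.3]
gripper_width: -0.0
gripper_force: 3.1
```

Request:
drive_tool:
  delta_pos:
    - [-0.8, 0, 0]
    - [-0.8, 0, 0]
    - [-0.8, 0, 0]
    - [-0.8, 0, 0]
    - [-0.8, 0, 0]
  angular:
    - [0, 0, 0]
    - [0, 0, 0]
    - [0, 0, 0]
    - [0, 0, 0]
    - [0, 0, 0]
  fingers: [1, 1, 1, 1, 1]

```text
time: 18.65
tcp_pos: [0.549, 0.1417, 0.251]
tool_rot: [[0.994, -0.11, 0.007], [-0.11, -0.994, 0.0], [0.007, -0.001, -1.0]]
wrist_force: [7.0, -0.5, -5.6]
gripper_width: -0.0
gripper_force: 3.6
```

Request:
drive_tool:
  delta_pos:
    - [-0.55, 0, 0.05]
    - [-0.55, 0, 0.1]
    - [-0.55, 0, 0.3]
    - [-0.55, 0, 0.3]
    - [-0.45, 0, 0.3]
  angular:
    - [0, 0, 0]
    - [0, 0, 0]
    - [0, 0, 0]
    - [0, 0, 0]
    - [0, 0, 0]
  fingers: [1, 1, 1, 1, 1]

```text
time: 19.27
tcp_pos: [0.4969, 0.1477, 0.2308]
tool_rot: [[0.994, -0.11, 0.008], [-0.11, -0.994, 0.002], [0.007, -0.003, -1.0]]
wrist_force: [5.9, -1.4, 1.0]
gripper_width: -0.006
gripper_force: 2.2
```

Request:
drive_tool:
  delta_pos:
    - [-0.5, 0, 0.4]
    - [-0.6, 0, 0.55]
    - [-0.55, 0, 0.6]
    - [-0.5, 0, 0.65]
    - [-0.5, 0, 0.65]
  angular:
    - [0, 0, 0]
    - [0, 0, 0]
    - [0, 0, 0]
    - [0, 0, 0]
    - [0, 0, 0]
  fingers: [1, 1, 1, 1, 1]

```text
time: 19.9
tcp_pos: [0.4443, 0.154, 0.1733]
tool_rot: [[0.994, -0.11, 0.007], [-0.11, -0.994, 0.002], [0.007, -0.003, -1.0]]
wrist_force: [5.8, -0.2, 1.6]
gripper_width: 0.002
gripper_force: 2.4
```

Request:
drive_tool:
  delta_pos:
    - [0.1, 0, -0.7]
    - [0, 0, -0.7]
    - [-0.5, 0, 0]
    - [-0.5, 0, 0]
    - [0, 0, 0]
  angular:
    - [0, 0, 0]
    - [0, 0, 0]
    - [0, 0, 0]
    - [0, 0, 0]
    - [0, 0, 0]
  fingers: [1, 1, 1, 1, 1]

```text
time: 20.52
tcp_pos: [0.4227, 0.1561, 0.2]
tool_rot: [[0.994, -0.108, -0.002], [-0.108, -0.994, 0.001], [-0.002, -0.001, -1.0]]
wrist_force: [0.2, -0.2, -0.3]
gripper_width: -0.001
gripper_force: 0.0
```

Run:
```python
from h import *
o=env.observe();w=camera("wrist");s=camera("scene")
a=w[0:390,90:490];b=cv2.resize(s[150:280,270:400],None,fx=3,fy=3)
cv2.imwrite("pics/m5.png",np.hstack([a,b]))
print(o["time"],o["tcp_pos"].round(4),o["wrist_force"])
```

```text
20.525 [0.4227 0.1561 0.2   ] [ 0.15881943 -0.16074819 -0.26863396]
```

View pics/m5.png

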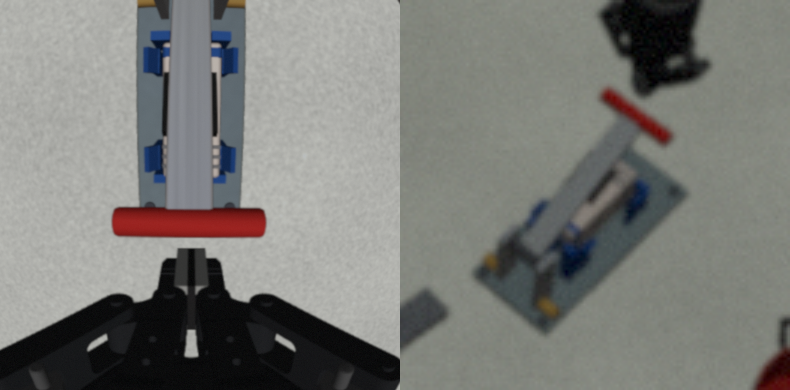

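The clamp is swung most of the way, with the red bar at crop (190,222) ahead of the fingertips at (192,248). I'll work out where the bar is on its arc.

Run:
```python
from h import *
o,d=ray("wrist",(280,222));c,s=np.cos(.107),np.sin(.107);f=lambda p:np.array([c*(p[0]-.494)-s*(p[1]-.148),s*(p[0]-.494)+c*(p[1]-.148),p[2]])
for z in np.arange(.09,.24,.01):
    P=f(o+d*(z-o[2])/d[2]);print(z.round(3),P.round(4),"r",np.hypot(P[0]-.105,P[2]-.085).round(4))
print(f(env.observe()["tcp_pos"]))
```

```text
0.09 [-0.0912  0.0028  0.09  ] r 0.1962
0.1 [-0.0872  0.0028  0.1   ] r 0.1928
0.11 [-0.0833  0.0027  0.11  ] r 0.1899
0.12 [-0.0793  0.0027  0.12  ] r 0.1876
0.13 [-0.0754  0.0026  0.13  ] r 0.1859
0.14 [-0.0714  0.0026  0.14  ] r 0.1848
0.15 [-0.0675  0.0026  0.15  ] r 0.1843
0.16 [-0.0635  0.0025  0.16  ] r 0.1845
0.17 [-0.0596  0.0025  0.17  ] r 0.1852
0.18 [-0.0556  0.0024  0.18  ] r 0.1866
0.19 [-0.0517  0.0024  0.19  ] r 0.1886
0.2 [-0.0477  0.0024  0.2   ] r 0.1912
0.21 [-0.0438  0.0023  0.21  ] r 0.1943
0.22 [-0.0398  0.0023  0.22  ] r 0.198
0.23 [-0.0359  0.0022  0.23  ] r 0.2022
[-0.07066858  0.00044708  0.20014329]
```

Request:
drive_tool:
  delta_pos:
    - [0, 0, 0.8]
    - [0, 0, 0.8]
    - [0, 0, 0.6]
    - [-0.1, 0, 0.6]
    - [-0.1, 0, 0.6]
  angular:
    - [0, 0, 0]
    - [0, 0, 0]
    - [0, 0, 0]
    - [0, 0, 0]
    - [0, 0, 0]
  fingers: [1, 1, 1, 1, 1]

```text
time: 21.25
tcp_pos: [0.4185, 0.1561, 0.1307]
tool_rot: [[0.994, -0.11, -0.004], [-0.11, -0.994, -0.001], [-0.004, 0.002, -1.0]]
wrist_force: [-3.6, 0.5, 6.0]
gripper_width: 0.001
gripper_force: 2.7
```

Request:
drive_tool:
  delta_pos:
    - [-0.1, 0, 0.4]
    - [-0.05, 0, 0.4]
    - [0, 0, 0.4]
    - [0, 0, 0.3]
    - [0, 0, 0.2]
  angular:
    - [0, 0, 0]
    - [0, 0, 0]
    - [0, 0, 0]
    - [0, 0, 0]
    - [0, 0, 0]
  fingers: [1, 1, 1, 1, 1]

```text
time: 21.88
tcp_pos: [0.4152, 0.1564, 0.0972]
tool_rot: [[0.994, -0.11, -0.005], [-0.11, -0.994, -0.001], [-0.005, 0.001, -1.0]]
wrist_force: [-5.1, 0.8, 6.7]
gripper_width: 0.001
gripper_force: 3.7
```

Request:
drive_tool:
  delta_pos:
    - [0, 0, 0.15]
    - [0, 0, 0.1]
    - [0, 0, 0.1]
  angular:
    - [0, 0, 0]
    - [0, 0, 0]
    - [0, 0, 0]
  fingers: [1, 1, 1]

```text
time: 22.25
tcp_pos: [0.4155, 0.1565, 0.0929]
tool_rot: [[0.994, -0.11, -0.008], [-0.11, -0.994, 0.001], [-0.008, -0.0, -1.0]]
wrist_force: [-15.6, -3.1, 51.2]
gripper_width: -0.002
gripper_force: 25.3
```

It has reached the hard stop (51 N on the fingertips), so I back off and check.

Request:
drive_tool:
  delta_pos:
    - [0, 0, -0.3]
    - [0, 0, -0.8]
    - [0, 0, -1]
    - [-0.3, 0, -1]
    - [-0.5, 0, -1]
  angular:
    - [0, 0, 0]
    - [0, 0, 0]
    - [0, 0, 0]
    - [0, 0, 0]
    - [0, 0, 0]
  fingers: [1, 1, 1, 1, 1]

```text
time: 22.88
tcp_pos: [0.4017, 0.1579, 0.174]
tool_rot: [[0.994, -0.111, 0.001], [-0.111, -0.994, -0.001], [0.001, 0.001, -1.0]]
wrist_force: [-0.4, 1.0, -0.6]
gripper_width: 0.001
gripper_force: 0.0
```

Request:
drive_tool:
  delta_pos:
    - [0, 0, -1]
    - [0, 0, -1]
    - [0, 0, 0]
    - [0, 0, 0]
  angular:
    - [0, 0, 0]
    - [0, 0, 0]
    - [0, 0, 0]
    - [0, 0, 0]
  fingers: [1, 1, 1, 1]

```text
time: 23.38
tcp_pos: [0.4009, 0.1581, 0.2127]
tool_rot: [[0.994, -0.11, -0.001], [-0.11, -0.994, -0.001], [-0.001, 0.001, -1.0]]
wrist_force: [-0.7, 0.2, 0.3]
gripper_width: -0.002
gripper_force: 0.0
```

Run:
```python
from h import *
o=env.observe();w=camera("wrist");s=camera("scene")
a=w[0:390,90:490];b=cv2.resize(s[150:280,270:400],None,fx=3,fy=3)
cv2.imwrite("pics/m6.png",np.hstack([a,b]))
print(o["time"],o["tcp_pos"].round(4),o["wrist_force"])
m=(s[...,2].astype(int)>s[...,1]+50)&(s[...,2].astype(int)>s[...,0]+50);m[:,:300]=0;m[:,370:]=0;m[:165]=0;m[240:]=0
ys,xs=np.where(m);print("red",xs.mean(),ys.mean(),len(xs))
c,n=np.cos(.107),np.sin(.107)
for th in(0,.05,.1):print(th,proj("scene",[.494+c*(.105-.185*np.cos(th)),.148-n*(.105-.185*np.cos(th)),.085+.185*np.sin(th)]))
```

```text
23.375 [0.4009 0.1581 0.2127] [-0.735873    0.24885271  0.32022372]
red 349.3066666666667 198.77333333333334 75
0 [348.04009738 198.83289072]
0.05 [348.31717383 197.31909813]
0.1 [348.50772421 195.87964439]
```

View pics/m6.png

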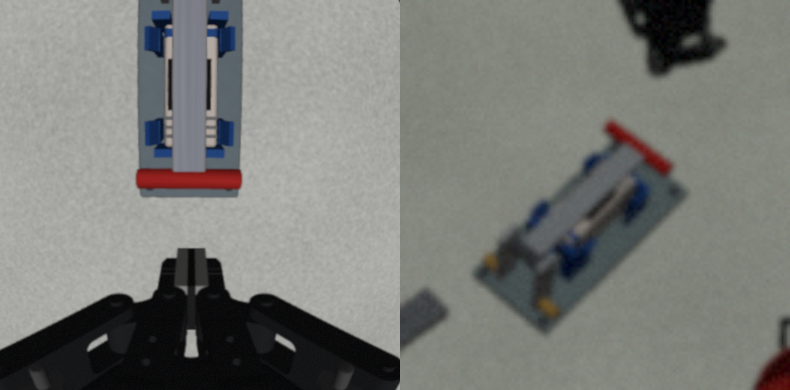

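The clamp bar lies level over the cartridge. The red handle is at scene pixel (349.3,198.8), against (348.0,198.8) expected at angle 0, so it is shut. The gripper is clear.

```bash
python3 -c "
from cell import ticket
print(ticket.job_done())"
```

```text
the job is handed in; nothing more can be done
None
```

The small white cartridge is in the cradle with its neck in the notch, the clamp is pressed to its stop and measures fully shut, the gripper is clear, and I handed the job in at about 23 s of the 61 s allowed.

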